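Wind the tube mixer and set its brake screw

ROBOT

A 6-joint arm with a two-finger parallel gripper is mounted at the origin on the work surface. World frame = base frame: x ahead of the robot, y to its left, z up, the work surface at z = 0. Lengths are in m, angles in degrees, forces in N, time in s.
With the tool pointing down it reaches from about 0.35 to 0.875 m from the base axis. Payload 4.2 kg.
Tool frame: the origin (TCP) lies midway between the tips of the shut fingers; the grasp point (between the pads) lies 19 mm behind it; z points along the fingers, y is the direction in which the jaws open and shut (so a half turn about z gives the same grasp; the last joint's range is limited). The gripper opens to 87 mm and grips with 3 to 60 N. Pads are 19 mm wide; open, the fingers measure 117 mm over their backs; the gripper's body (75 mm by 190 mm) begins 51 mm behind the grasp point.
Start: joints at [-56.115, 22.042, 0.453, 0, -68.411, -14.817], TCP at [0.204, -0.591, 0.223] pointing down, gripper open.
Joint ranges: [-179.83, 179.83], [-69.29, 118.12], [-61.27, 80.66], [-181.25, 117.63], [-171.15, -9.14], [-177.46, 177.46]. Speed limits (degrees/s): [159.86, 159.86, 180, 180, 180, 180].

INTERFACE

Orientations are given as a 3x3 rotation matrix whose columns are the frame's x, y, z axes.
In Python, from station import sense, capture, get_calibration, finish_job, spot_in, spot_point gives the robot as it stands.
- The arm moves only by the shell command python3 -m inch 'ROWS'. ROWS is JSON, a list of rows, each an object with "fingers": the finger opening in cm, from 0 to 8.7; "delta_pos": the shift along the tool's x, y, z in cm, a list of three; "spin": the turn about the tool's z in degrees. In form: [{"fingers": fingers, "delta_pos": [dx, dy, dz], "spin": spin}, ...]. A call has 1 to 20 rows; each row is the pose to reach, as a shift and turn from the pose commanded when the call began, along the tool's axes at that moment; what a row does not reach only later rows make up. A row lasts 1/10 s, in which the tool goes at most 50 mm and 8.59 degrees, less where a joint would pass 70% of its speed; a pose out of reach is approached as far as the arm can. A call with a gripper value outside its range is refused whole. The fingers move at their own pace and stop on an object; the grip force is fixed at half the most. Time passes only in rows, so rows that repeat a pose let the fingers close. It gives the time, the measured TCP pose, the force and the opening at its end, in the units of the state.
- sense(): the state, without advancing time (a new reading comes with each control period).
- capture(name): name is "scene" or "top"; returns the picture (400x640x3 uint8, red, green, blue); there is no depth.
- get_calibration(name): a dict with "K" (3x3 intrinsics, pixels), "T" (4x4, takes a point from camera to world coordinates). Camera axes: x right, y up, looking along -z (the intrinsics and any distortion apply to the point x, -y, -z); pixel columns grow to the right and rows downward; lengths in m; the calibration is good to about 2 mm. A picture is of the moment at which its call begins. get_calibration takes no time and is no camera call.
- finish_job(): hands the job in, once; it reports no verdict.
Trained networks look in the newest picture that a camera, given by its name, has taken for a name from the list of things; names that differ only in an ending like _2 or _b are one class to them, and where a whole thing is asked for, a point or a joint stands for the part that bears it (a point fixed in the world has none). Each returns a list of dicts, best first, with "conf" (0 to 1); they miss things now and then, are a little off and sometimes report something else, mostly with a low value. They report only what shows in the picture. A call takes as long as a camera call.
- spot_in(camera, target): "extent" ([left, top, right, bottom] as shares, 0 to 1, of the picture: columns of its width, rows of its height, round what is visible of it).
- spot_point(camera, target): "location" ([column, row] as shares, 0 to 1, of the picture: columns of its width, rows of its height: a listed point, or the origin of a listed thing).
The state is a dict: "time_s": time; "joints": joint angles; "joint_velocities": joint speeds; "effort": joint torques, N m; "tcp_pos": TCP position; "ee_rot": TCP orientation; "wrist_force": force on the tool from outside, world axes, zero at the start; "moment": the same for the moment, N m; "gripper_width": opening from 0.0 (shut) to 1.0 (fully open).
Only numpy, scipy, OpenCV 4.12 (cv2) and the standard library are available. Lean on these libraries where they do the work, as an engineer would, in place of code of your own. Each camera call takes 0.05 s, during which the arm holds its last target.

TASK

Get the hand-wound tube mixer ready: wind its winged key clockwise until the spring is fully wound, then turn the round thumbscrew of its brake clockwise until it seats. Back the thumbscrew off a quarter turn and finish still gripping it there, without letting go; leave the key wound and everything else on the table where it stands.

Things in the scene. Friction and masses are not known exactly. Their poses are not given: they have to be found in the camera images.
- mixer: Fixed white tube mixer, a box 200 x 280 x 60 mm (its x, y, z), origin at the centre of its underside, z up. On its top (60 mm up), on its -x half, stand the key at (-50, -75) mm and the thumbscrew at (-50, +75) mm; on its +x half a low round rotor of eight capped tubes at (45, 0), 96 mm across and 30 mm high above the top, which does not turn in this job. The mixer stands anywhere in a patch of about 100 x 240 mm, turned up to 0.5 rad either way.
- key_grip (a point): Point on the key's upright axis at the middle of its wings, 107 mm above the table. The steel key is a flat two-winged grip 46 mm long (along this frame's x), 9 mm thick (y) and 26 mm high (z), from 92 to 118 mm above the table, on a 12 mm thick stem. Its frame turns with the key, z up.
- key (a joint): Winding angle of the key in rad: grows as the key turns clockwise seen from above; at 0 the wings lie along the mixer's x. The spring is fully wound at a firm stop at 4.0; it starts 1.8 to 2.8 rad short of it. Turning takes about 0.10 N m plus a spring of at most 0.06 N m; a friction ratchet keeps the key where it is left.
- screw_grip (a point): Point on the thumbscrew's upright axis at mid-height of its head, 104 mm above the table when seated and up to 3 mm higher at the start. Its frame turns with the head, z up; a dark line on the head's top points along its x.
- thumbscrew: The brake thumbscrew (stem and head): a ribbed steel round head, 34 mm across and 24 mm high, with a 20 mm wide, 10 mm high collar under it. This body's origin is on the axis, at the collar's underside, 82 mm above the table when seated. The thread lowers the screw 5 mm per turn in, and the head may be gripped at any angle.
- screw (a joint): Turning angle of the thumbscrew in rad: grows as it is turned clockwise seen from above (screwed in). It seats at a firm stop at 6.0, with the collar on the steel boss below (26 mm wide, 22 mm above the top of the mixer); it starts 2.2 to 3.8 rad short of it. Turning takes about 0.10 N m; it stays where it is left.
- jar: Bystander: small capped jar, 44 mm across, 50 mm high, near the mixer's -x side; origin under its centre.
- tape: Bystander: roll of white tape lying flat, 64 mm across, 24 mm high, beside the mixer's +y end; origin under its centre.
- rack: Bystander: white tube rack 70 x 160 x 40 mm; origin under its centre.
- gel: Bystander: clear bottle, 60 mm across, 160 mm high; origin under its centre.
- swabs: Bystander: closed carton 90 x 200 x 50 mm; origin under its centre.
- reader: Bystander: black card reader box 110 x 140 x 70 mm; origin under its centre.
- beaker: Bystander: empty clear beaker, 70 mm across, 80 mm high; origin under its centre.

How it is judged:
By the outcome, as a careful person would: the job done as asked, in the order asked, and still so for the second after the job is handed in, while the arm keeps its last pose, push and grip.
It also fails if it takes over 72 s, if anything falls off the work surface, if the arm or the gripper's body presses on something with over 40 N, if the wrist force passes 120 N, or if a joint passes its speed limit or range.

## Working session

There is one attempt and no reset: what is moved stays moved. The work goes in short steps, Python scripts to look and compute and a shell command to move; the robot and the scene stay as the last step left them, time stands still between calls to the robot, and variables do not carry over. Pictures are saved under pics/ and viewed, and the job is handed in when it is done.

```bash
mkdir -p pics; ls; python3 - <<'E'
from station import *
import cv2,numpy as np
s=sense(); print(s)
for c in("scene","top"):
    im=capture(c); cv2.imwrite(f"pics/{c}0.png",im[:,:,::-1])
    k=get_calibration(c); print(c,{a:np.round(b,4).tolist() if not isinstance(b,str) else b for a,b in k.items()})
    for t in("mixer","key_grip","screw_grip","thumbscrew","jar","tape","gel","rack","beaker","reader","swabs"):
        r=spot_point(c,t); print(t,[(round(d['conf'],2),np.round(np.array(d['location'])*[640,400],1).tolist()) for d in r[:2]])
print(sense()['time_s'])
E
```

```text
pics
{'time_s': 0.0, 'joints': array([-5.61160600e+01,  2.20913940e+01,  3.79025191e-01, -2.88868874e-02,
       -6.84119656e+01, -1.48164671e+01]), 'joint_velocities': array([-0.01608772,  0.01945789,  0.00089943,  0.04233399, -0.02253759,
        0.03283215]), 'effort': array([-5.18525867e-04, -3.90668464e+01,  1.87406230e+01,  4.21978980e+00,
        1.09322867e-02, -1.96146780e-04]), 'tcp_pos': array([ 0.20398962, -0.59012511,  0.22144806]), 'ee_rot': array([[-9.45195230e-01, -3.26504675e-01, -8.20614418e-04],
       [-3.26505691e-01,  9.45192985e-01,  2.06283051e-03],
       [ 1.02115185e-04,  2.21771284e-03, -9.99997536e-01]]), 'wrist_force': array([ 0.64400156, -0.5204378 ,  0.37676776]), 'moment': array([-0.05031866,  0.00039581,  0.00068466]), 'gripper_width': 1.0019152166722127}
scene {'K': [[429.1952, 0.0, 322.8121], [0.0, 429.1952, 197.0653], [0.0, 0.0, 1.0]], 'T': [[-0.8231, -0.4284, 0.3728, 0.9599], [0.5678, -0.6333, 0.5259, 0.6199], [0.0108, 0.6445, 0.7645, 0.9954], [0.0, 0.0, 0.0, 1.0]]}
mixer [(0.65, [307.7, 232.1])]
key_grip [(0.7, [304.3, 183.4])]
screw_grip [(0.53
[... 182 characters left out ...]
(0.9, [310.3, 122.0])]
reader [(0.66, [370.9, 356.3]), (0.61, [233.6, 146.7])]
swabs [(0.68, [454.3, 312.3])]
top {'K': [[500.0056, 0.0, 313.3773], [0.0, 500.0056, 191.7185], [0.0, 0.0, 1.0]], 'T': [[0.0208, 0.9979, -0.0606, 0.4168], [-0.9998, 0.0209, 0.0015, 0.0076], [0.0028, 0.0606, 0.9982, 1.5028], [0.0, 0.0, 0.0, 1.0]]}
mixer [(0.98, [309.0, 164.4])]
key_grip [(0.57, [339.8, 178.7])]
screw_grip [(0.69, [286.8, 180.0])]
thumbscrew [(0.43, [284.0, 181.0])]
jar [(0.71, [315.3, 218.7]), (0.6, [191.8, 141.7])]
tape [(0.8, [243.4, 150.8])]
gel [(0.88, [186.6, 140.5])]
rack [(0.68, [445.8, 216.8])]
beaker [(0.6, [433.1, 259.9])]
reader [(0.95, [449.2, 160.5])]
swabs [(0.56, [168.2, 218.5])]
1.2
```

View pics/scene0.png

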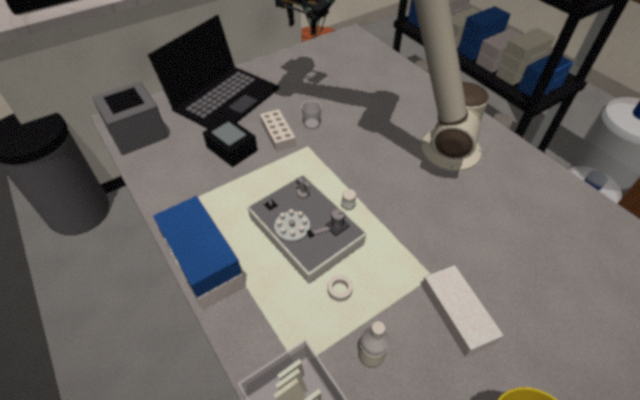

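View pics/top0.png

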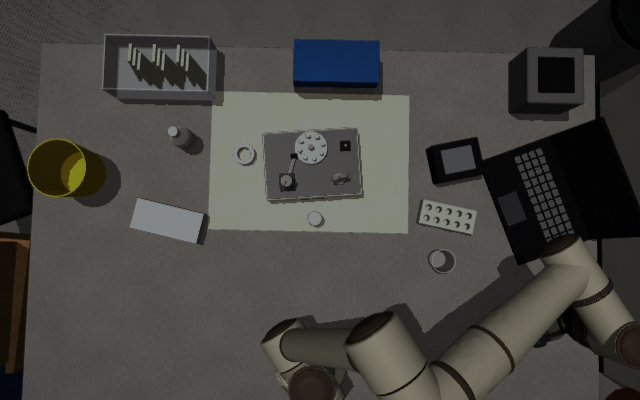

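```bash
python3 - <<'E'
import cv2
a=cv2.imread('pics/top0.png')[120:250,230:390]; cv2.imwrite('pics/topz.png',cv2.resize(a,None,fx=4.6,fy=4.6,interpolation=cv2.INTER_CUBIC))
a=cv2.imread('pics/scene0.png')[130:270,230:400]; cv2.imwrite('pics/scz.png',cv2.resize(a,None,fx=4.2,fy=4.2,interpolation=cv2.INTER_CUBIC))
E
```

```text
(no output)
```

View pics/topz.png

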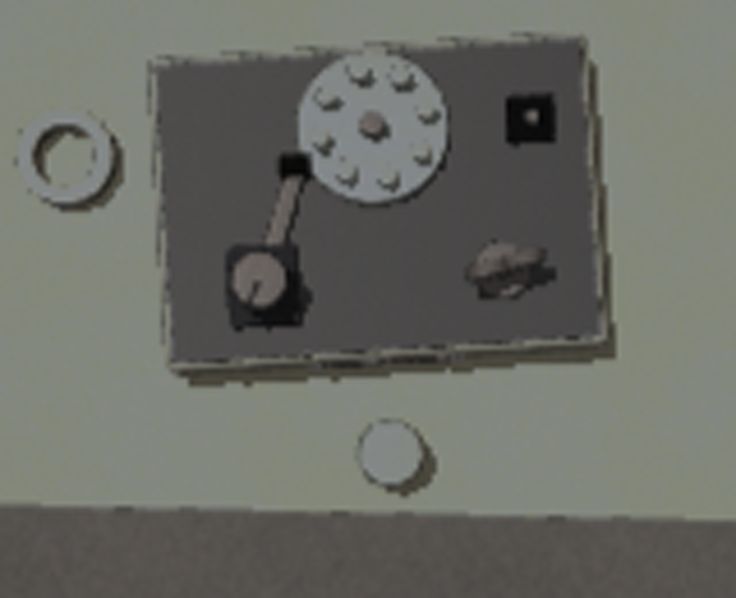

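View pics/scz.png

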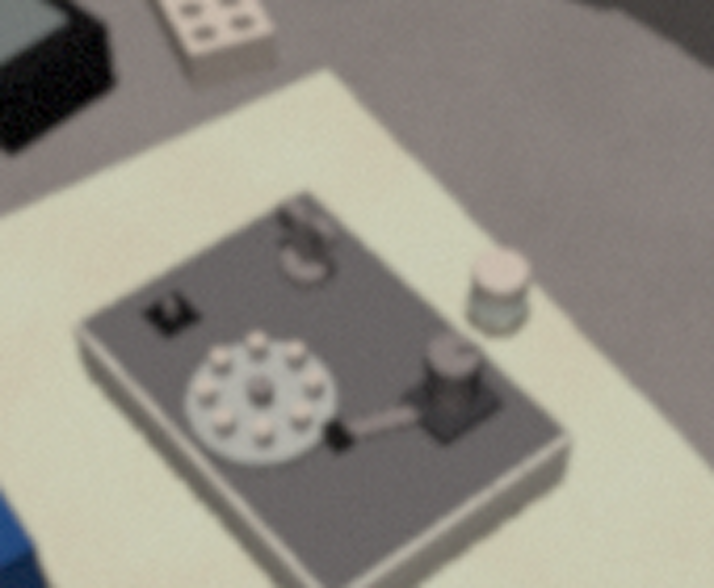

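The top view shows the mixer spanning about (263,130) to (361,200), with the key at about (341,179) and wings roughly across the image. The screw head is at (286,181) with its line pointing down-left. The scene view shows both standing on the robot's side of the mixer. Next I'll triangulate and fit the mixer pose.

```bash
cat > h.py <<'E'
import numpy as np,cv2
from station import *
from scipy.optimize import least_squares
def proj(c,P):
    k=get_calibration(c);T=np.linalg.inv(k['T']);p=np.atleast_2d(P)@T[:3,:3].T+T[:3,3]
    p=p*[1,-1,-1]; q=p@k['K'].T; return q[:,:2]/q[:,2:]
def ray(c,uv):
    k=get_calibration(c);d=np.linalg.solve(k['K'],np.array([*uv,1.]))*[1,-1,-1];return k['T'][:3,3],k['T'][:3,:3]@d
def atz(c,uv,z):
    o,d=ray(c,uv);return o+d*(z-o[2])/d[2]
def tri(a,b):
    r=least_squares(lambda p:np.r_[proj('top',p)[0]-a,proj('scene',p)[0]-b],[.45,0,.1]);return r.x,r.fun
E
python3 - <<'E'
from h import *
print('key',tri([339.8,178.7],[304.3,183.4]));print('scr',tri([286.8,180.0],[335.8,211.2]))
t=np.array([[150,60],[585,38],[605,338],[172,368]])/4.6+[230,120]   # +x+y, +x-y, -x-y, -x+y
s=np.array([[330,580],[80,327],[305,190],[570,437]])/4.2+[230,130]
for i in range(4): print(i,tri(t[i],s[i]))
def model(p):
    c,n=np.cos(p[2]),np.sin(p[2]);L=np.array([[.1,.14],[.1,-.14],[-.1,-.14],[-.1,.14]])
    return np.c_[L@np.array([[c,n],[-n,c]])+p[:2],np.full(4,p[3])]
f=lambda p:np.r_[(proj('top',model(p))-t).ravel(),(proj('scene',model(p))-s).ravel()]
r=least_squares(f,[.45,0,0,.06]);print(r.x,np.round(r.fun,1))
c,n=np.cos(r.x[2]),np.sin(r.x[2]);R=np.array([[c,-n],[n,c]])
for l in([-.05,-.075],[-.05,.075]):print(r.x[:2]+R@l)
for c in('top','scene'):
    for l,z in(([-.05,-.075],.107),([-.05,-.075],.118),([-.05,.075],.106),([-.05,.075],.118)):print(c,z,proj(c,np.r_[r.x[:2]+R@l,z]))
E
```

```text
key (array([ 0.53906082, -0.0671496 ,  0.10025767]), array([-0.34769315,  0.4293743 , -0.54628347, -0.06424139]))
scr (array([0.53274739, 0.07880655, 0.12281701]), array([ 0.3581052 , -0.40232399,  0.5004988 ,  0.05286407]))
0 (array([0.6698248 , 0.15522075, 0.07474078]), array([-0.00153794,  0.00182759, -0.00202805, -0.00022866]))
1 (array([ 0.69351805, -0.11850098,  0.04578306]), array([-0.36461221,  0.51872495, -0.60233156, -0.08139987]))
2 (array([ 0.50209941, -0.13409169,  0.05205585]), array([-0.18090988,  0.22485068, -0.29601001, -0.03504898]))
3 (array([0.47719242, 0.13969703, 0.04825872]), array([-0.33822787,  0.35033486, -0.44759701, -0.04261937]))
[0.58504057 0.00949703 0.08508643 0.05198141] [ 0.   0.4  0.9 -0.9  1.3  1.9 -0.8  1.6 -0.4  6.  -2.3 -1.7  0.3 -1.6
  0.9 -1.3]
[ 0.54159524 -0.06948084]
[0.52884767 0.07997651]
top 0.107 [[340.43199564 178.03923451]]
top 0.118 [[340.65667502 177.69145337]]
top 0.106 [[287.0047466  181.48472823]]
top 0.118 [[286.78928165 181.13477135]]
scene 0.107 [[302.48042817 181.58250698]]
scene 0.118 [[302.37966749 178.91426111]]
scene 0.106 [[337.54529614 214.86219661]]
scene 0.118 [[337.71649582 212.03238321]]
```

```bash
cat > fit.py <<'E'
from h import *
from scipy.ndimage import map_coordinates,gaussian_filter
import sys
L=np.array([[.1,.14],[.1,-.14],[-.1,-.14],[-.1,.14]])
def model(p,Q):
    c,n=np.cos(p[2]),np.sin(p[2]);return np.c_[Q@np.array([[c,n],[-n,c]])+p[:2],np.full(len(Q),p[3])]
pts=[];nrm=[]
for i in range(4):
    a,b=L[i],L[(i+1)%4]
    for s in np.linspace(.08,.92,30): pts.append(a+(b-a)*s); d=(a+b);nrm.append(d/np.linalg.norm(d))
pts=np.array(pts);nrm=np.array(nrm)
ims={c:gaussian_filter(cv2.cvtColor(cv2.imread(f'pics/{c}0.png'),cv2.COLOR_BGR2GRAY).astype(float),.6) for c in('top','scene')}
def obs(p,c):
    u=proj(c,model(p,pts));v=proj(c,model(p,pts+nrm*.005))-u;v/=np.linalg.norm(v,axis=1)[:,None]
    out=[]
    t=np.arange(-6,6.1,.25)
    for ui,vi in zip(u,v):
        q=ui[None]+t[:,None]*vi; g=map_coordinates(ims[c],[q[:,1],q[:,0]],order=1)
        d=np.gradient(g); j=np.argmax(d); out.append(t[j] if d[j]>1.5 else np.nan)
    return u,v,np.array(out)
p=np.array([.585,.0095,.085,.055])
for it in range(6):
    O={c:obs(p,c) for c in ims}
    def f(q):
        r=[]
        for c in ims:
            u,v,o=O[c];m=~np.isnan(o)
            r.append((((proj(c,model(q,pts))-u)*v).sum(1)-o)[m])
        return np.concatenate(r)
    p=least_squares(f,p,loss='soft_l1',f_scale=.5).x
print(p)
for c in ims: print(c,[np.round(np.nanmedian(obs(p,c)[2][i*30:i*30+30]),2) for i in range(4)])
c,n=np.cos(p[2]),np.sin(p[2]);R=np.array([[c,-n],[n,c]])
for l in([-.05,-.075],[-.05,.075]):print(p[:2]+R@l)
for cc in ims:
    im=cv2.imread(f'pics/{cc}0.png');s=5
    x0,y0,w,h=(250,115,130,105) if cc=='top' else (235,140,150,140)
    s=5 if cc=='top' else 4.2
    z=cv2.resize(im[y0:y0+h,x0:x0+w],None,fx=s,fy=s,interpolation=cv2.INTER_CUBIC);z=cv2.convertScaleAbs(z,alpha=1.6)
    tr=lambda P:((proj(cc,P)-[x0,y0]+.5)*s).astype(int)
    cv2.polylines(z,[tr(model(p,L))],True,(0,0,255),1)
    for l in([-.05,-.075],[-.05,.075]):
        a=p[:2]+R@np.array(l); 
        for zz,col in((.06,(255,0,0)),(.092,(0,255,255)),(.118,(0,255,0))): cv2.circle(z,tuple(int(i) for i in tr(np.r_[a,zz])[0]),2,col,-1)
    cv2.imwrite(f'pics/fit_{cc}.png',z)
E
python3 fit.py
```

```text
[0.58633302 0.0073335  0.07507292 0.04631529]
top [np.float64(0.12), np.float64(0.0), np.float64(2.75), np.float64(0.62)]
scene [np.float64(4.75), np.float64(-0.25), np.float64(0.25), np.float64(-2.0)]
[ 0.54209904 -0.07120537]
[0.53084867 0.07837213]
```

View pics/fit_top.png

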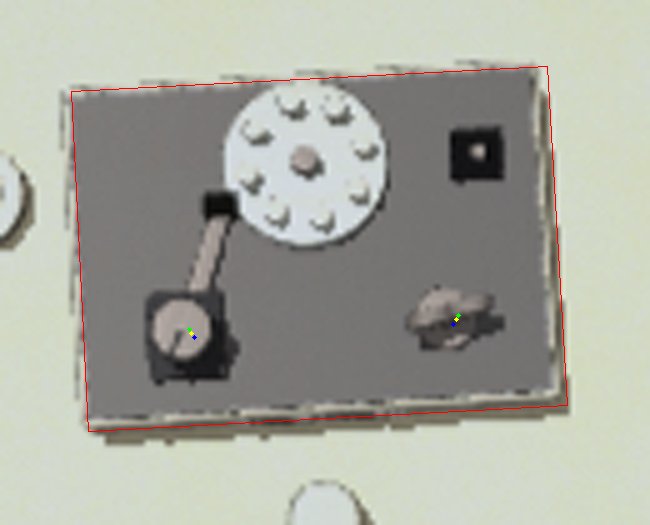

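View pics/fit_scene.png

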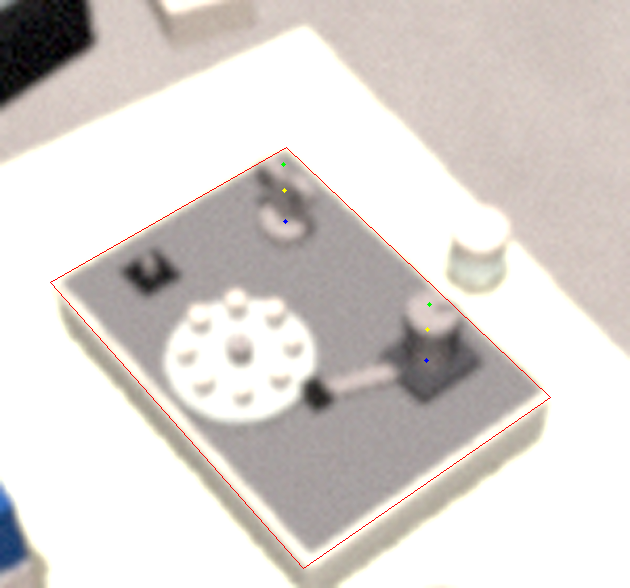

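```bash
python3 - <<'E'
from h import *
for c,uv in(('top',(286.2,180.4)),('scene',(338.1,212.4))):
    for z in (.116,.119): print('screwtop',c,z,atz(c,uv,z))
print(tri([286.2,180.4],[338.1,212.4]))
# head blobs zoomed
for c,x0,y0,w,h in(('top',270,165,90,35),('scene',290,170,65,65)):
    im=cv2.imread(f'pics/{c}0.png');s=8.8 if c=='top' else 9
    z=cv2.convertScaleAbs(cv2.resize(im[y0:y0+h,x0:x0+w],None,fx=s,fy=s,interpolation=cv2.INTER_NEAREST),alpha=1.8)
    cv2.imwrite(f'pics/hz_{c}.png',z)
E
```

```text
screwtop top 0.116 [0.53102498 0.08176913 0.116     ]
screwtop top 0.119 [0.53077797 0.0816087  0.119     ]
screwtop scene 0.116 [0.52775097 0.08029132 0.116     ]
screwtop scene 0.119 [0.52922529 0.08213237 0.119     ]
(array([0.53010168, 0.08209659, 0.1197091 ]), array([-0.19484853,  0.21796615, -0.27148972, -0.02852619]))
```

View pics/hz_top.png

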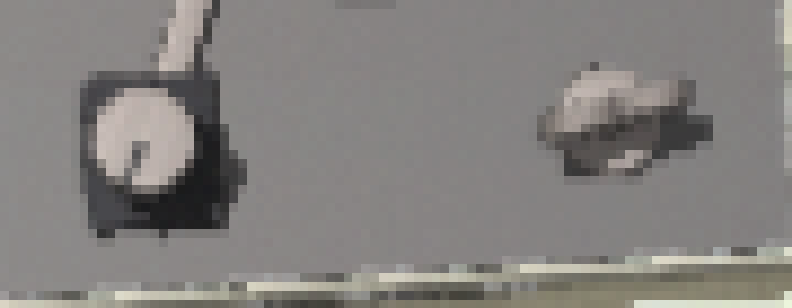

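View pics/hz_scene.png

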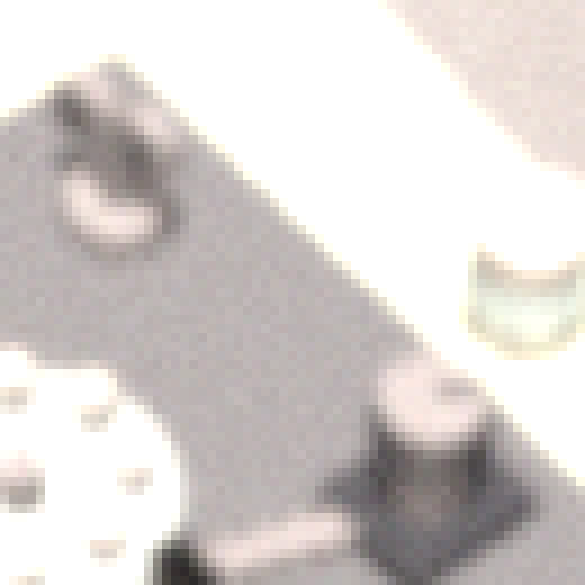

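```bash
cat > ov.py <<'E'
from h import *
import sys
kx,ky,ka,sx,sy=map(float,sys.argv[1:6]);ka=np.radians(ka)
def box():
    d=np.array([np.cos(ka),np.sin(ka)]);n=np.array([-d[1],d[0]])
    return [[np.r_[np.array([kx,ky])+a*.023*d+b*.0045*n,z] for a,b in((1,1),(1,-1),(-1,-1),(-1,1))] for z in(.092,.118)]
t=np.linspace(0,2*np.pi,40)
for c,x0,y0,w,h,s in(('top',270,165,90,35,8.8),('scene',290,170,65,65,9)):
    im=cv2.imread(f'pics/{c}0.png')
    z=cv2.convertScaleAbs(cv2.resize(im[y0:y0+h,x0:x0+w],None,fx=s,fy=s,interpolation=cv2.INTER_CUBIC),alpha=1.6)
    tr=lambda P:((proj(c,P)-[x0,y0]+.5)*s).astype(int)
    for b,col in zip(box(),((0,255,255),(0,255,0))): cv2.polylines(z,[tr(b)],True,col,1)
    for zz,col in((.094,(0,255,255)),(.118,(0,255,0))): cv2.polylines(z,[tr(np.c_[sx+.017*np.cos(t),sy+.017*np.sin(t),0*t+zz])],True,col,1)
    cv2.imwrite(f'pics/ov_{c}.png',z)
E
python3 -c "
from h import *
print(atz('top',(340.2,177.4),.118))"
python3 ov.py .5415 -.069 -78 .530 .081
```

```text
[ 0.54238149 -0.06819717  0.118     ]
```

View pics/ov_top.png

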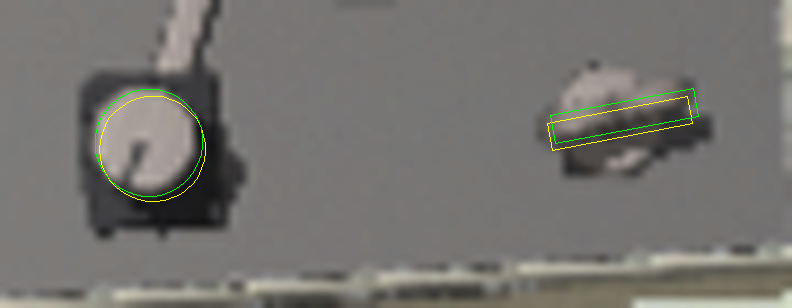

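View pics/ov_scene.png

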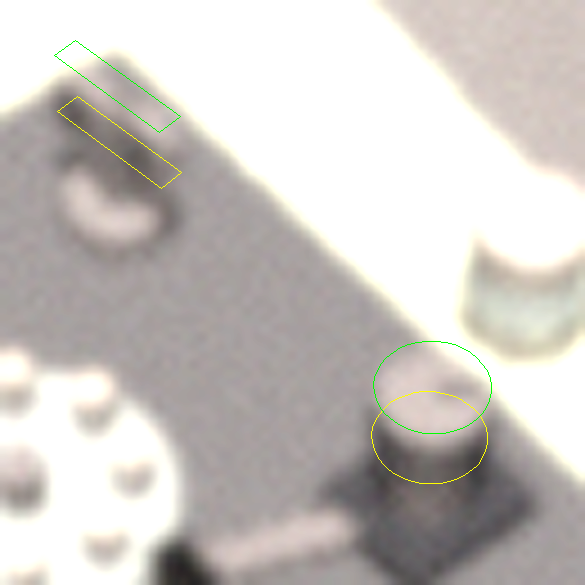

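Measured: key axis about (0.5415, -0.0685) with wings at about -78° world, and screw axis about (0.531, 0.0815) with head top about 0.119. The two are 150 mm apart, as they should be. I'll move above the key, turning with it.

```bash
python3 -m inch '[{"fingers":5,"delta_pos":[-4,3.1,0],"spin":-8},{"fingers":5,"delta_pos":[-8,6.2,0],"spin":-16},{"fingers":5,"delta_pos":[-12,9.3,0],"spin":-24},{"fingers":5,"delta_pos":[-16,12.4,0],"spin":-32},{"fingers":5,"delta_pos":[-20,15.5,0],"spin":-40},{"fingers":5,"delta_pos":[-24,18.6,0],"spin":-48},{"fingers":5,"delta_pos":[-28,21.7,0],"spin":-56},{"fingers":5,"delta_pos":[-32,24.8,0],"spin":-64},{"fingers":5,"delta_pos":[-36,27.9,0],"spin":-72},{"fingers":5,"delta_pos":[-40,31,0],"spin":-80},{"fingers":5,"delta_pos":[-44,34.3,0],"spin":-83},{"fingers":5,"delta_pos":[-47,36.7,0],"spin":-83},{"fingers":5,"delta_pos":[-48.9,38.3,0],"spin":-83},{"fingers":5,"delta_pos":[-48.9,38.3,0],"spin":-83},{"fingers":5,"delta_pos":[-48.9,38.3,0],"spin":-83},{"fingers":5,"delta_pos":[-48.9,38.3,0],"spin":-83}]'
cat > st.py <<'E'
from h import *
s=sense();R=s['ee_rot']
print('t',round(s['time_s'],2),'tcp',np.round(s['tcp_pos'],4),'yaw',round(np.degrees(np.arctan2(R[1,0],R[0,0])),2),'J',np.round(s['joints'],1),'F',np.round(s['wrist_force'],1),'M',np.round(s['moment'],3),'w',round(s['gripper_width']*87,1))
E
python3 st.py
```

```text
time_s: 2.8
tcp_pos: [0.5406, -0.0697, 0.2226]
ee_rot: [[0.208, -0.978, -0.0], [-0.978, -0.208, -0.0], [0.0, 0.0, -1.0]]
wrist_force: [-0.9, 0.1, 0.2]
gripper_width: 0.579
t 2.8 tcp [ 0.5406 -0.0697  0.2226] yaw -77.98 J [  9.7  14.3 -10.8   0.  -64.9   2.3] F [-0.9  0.1  0.2] M [-0.039  0.131  0.031] w 50.4
```

```bash
python3 -m inch '[{"fingers":5,"delta_pos":[-0.1,-0.1,3],"spin":0},{"fingers":5,"delta_pos":[-0.1,-0.1,6],"spin":0},{"fingers":5,"delta_pos":[-0.1,-0.1,8.5],"spin":0},{"fingers":5,"delta_pos":[-0.1,-0.1,9.2],"spin":0},{"fingers":5,"delta_pos":[-0.1,-0.1,9.2],"spin":0}]'
python3 - <<'E'
from h import *
im=capture('scene');cv2.imwrite('pics/scene1.png',im[:,:,::-1])
x0,y0,w,h=260,110,110,100
z=cv2.convertScaleAbs(cv2.resize(im[y0:y0+h,x0:x0+w,::-1],None,fx=5.5,fy=5.5,interpolation=cv2.INTER_CUBIC),alpha=1.4)
s=sense();p=s['tcp_pos'];
for P,c in((p,(0,0,255)),(p+[0,0,.019],(255,0,0)),(np.array([.5415,-.0685,.118]),(0,255,0))):
    q=(proj('scene',P)[0]-[x0,y0]+.5)*5.5;cv2.circle(z,(int(q[0]),int(q[1])),3,c,-1)
cv2.imwrite('pics/scene1z.png',z)
E
python3 st.py
```

```text
time_s: 3.3
tcp_pos: [0.5413, -0.0688, 0.1301]
ee_rot: [[0.208, -0.978, -0.002], [-0.978, -0.208, -0.001], [0.0, 0.002, -1.0]]
wrist_force: [-0.4, 0.3, 0.2]
gripper_width: 0.571
t 3.35 tcp [ 0.5423 -0.0686  0.1313] yaw -77.98 J [  9.8  19.3 -18.    0.  -52.6   2.2] F [ 0.2 -0.1  0.3] M [0.029 0.114 0.007] w 50.3
```

View pics/scene1z.png

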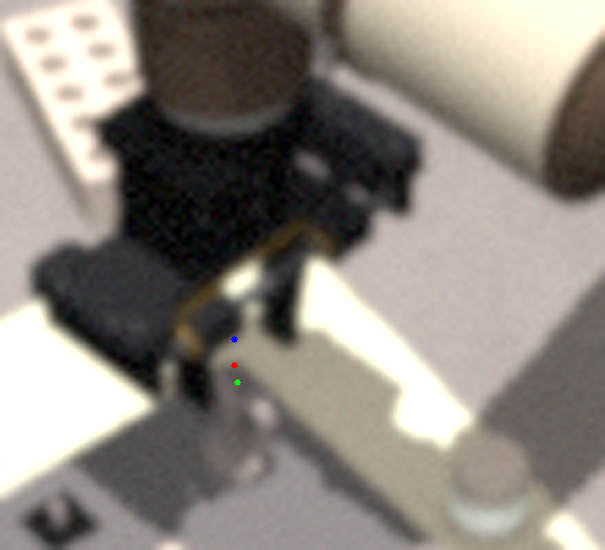

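The scene view shows the open fingers straddling the key, with tips at about (198,395) and (285,335) in the zoom and the key just below between them. I'll descend and close.

```bash
python3 -m inch '[{"fingers":5,"delta_pos":[0,0,2],"spin":0},{"fingers":5,"delta_pos":[0,0,3.5],"spin":0},{"fingers":5,"delta_pos":[0,0,4.1],"spin":0},{"fingers":5,"delta_pos":[0,0,4.1],"spin":0},{"fingers":3,"delta_pos":[0,0,4.1],"spin":0}]'; python3 st.py
python3 -m inch '[{"fingers":2,"delta_pos":[0,0,0],"spin":0},{"fingers":2,"delta_pos":[0,0,0],"spin":0},{"fingers":2,"delta_pos":[0,0,0],"spin":0}]'; python3 st.py
```

```text
time_s: 3.85
tcp_pos: [0.543, -0.0678, 0.0909]
ee_rot: [[0.209, -0.978, 0.002], [-0.978, -0.209, 0.0], [0.001, -0.002, -1.0]]
wrist_force: [1.1, 0.1, 0.2]
gripper_width: 0.536
t 3.85 tcp [ 0.543  -0.0678  0.0909] yaw -77.91 J [  9.9  22.1 -20.6   0.  -47.1   2.2] F [1.1 0.1 0.2] M [-0.037  0.124 -0.019] w 46.7
time_s: 4.15
tcp_pos: [0.5423, -0.0677, 0.09]
ee_rot: [[0.209, -0.978, 0.001], [-0.978, -0.209, 0.0], [0.0, -0.001, -1.0]]
wrist_force: [-0.6, 0.6, 0.4]
gripper_width: 0.299
t 4.15 tcp [ 0.5423 -0.0677  0.09  ] yaw -77.93 J [  9.9  22.2 -20.7   0.  -47.    2.2] F [-0.6  0.6  0.4] M [0.013 0.086 0.053] w 26.0
```

```bash
python3 -m inch '[{"fingers":1.4,"delta_pos":[0,0,0],"spin":0},{"fingers":1.2,"delta_pos":[0,0,0],"spin":0},{"fingers":1.2,"delta_pos":[0,0,0],"spin":0}]'; python3 st.py
python3 -m inch '[{"fingers":0.9,"delta_pos":[0,0,0],"spin":0},{"fingers":0.6,"delta_pos":[0,0,0],"spin":0},{"fingers":0,"delta_pos":[0,0,0],"spin":0},{"fingers":0,"delta_pos":[0,0,0],"spin":0},{"fingers":0,"delta_pos":[0,0,0],"spin":0}]'; python3 st.py
```

```text
time_s: 4.45
tcp_pos: [0.5437, -0.0674, 0.0899]
ee_rot: [[0.209, -0.978, 0.004], [-0.978, -0.209, 0.001], [0.0, -0.004, -1.0]]
wrist_force: [4.2, 0.3, -2.5]
gripper_width: 0.147
t 4.45 tcp [ 0.5437 -0.0674  0.0899] yaw -77.91 J [  9.9  22.2 -20.7   0.  -46.9   2.2] F [ 4.2  0.3 -2.5] M [ 0.238 -1.155 -0.02 ] w 12.8
time_s: 4.95
tcp_pos: [0.5446, -0.0672, 0.0899]
ee_rot: [[0.21, -0.978, 0.005], [-0.978, -0.21, 0.001], [0.001, -0.005, -1.0]]
wrist_force: [6.0, 1.2, -3.9]
gripper_width: 0.117
t 4.95 tcp [ 0.5446 -0.0672  0.0899] yaw -77.86 J [  9.9  22.3 -20.6   0.  -46.8   2.2] F [ 6.   1.2 -3.9] M [ 0.288 -1.489  0.137] w 10.2
```

```bash
python3 -m inch '[{"fingers":0,"delta_pos":[0,-0.2,0],"spin":0},{"fingers":0,"delta_pos":[0.05,-0.25,0],"spin":0},{"fingers":0,"delta_pos":[0.05,-0.25,0],"spin":0}]'>/dev/null; python3 st.py
python3 -m inch '[{"fingers":0,"delta_pos":[0,0,0],"spin":4},{"fingers":0,"delta_pos":[0,0,0],"spin":9},{"fingers":0,"delta_pos":[0,0,0],"spin":15},{"fingers":0,"delta_pos":[0,0,0],"spin":15}]'>/dev/null; python3 st.py
```

```text
t 5.25 tcp [ 0.5447 -0.0673  0.0898] yaw -77.92 J [  9.9  22.4 -20.4  -0.  -47.2   2.2] F [0.9 3.7 2.6] M [ 1.098 -0.063  0.156] w 10.1
t 5.65 tcp [ 0.5446 -0.0673  0.0898] yaw -92.92 J [  9.9  22.4 -20.4  -0.  -47.2 -12.8] F [-0.6  5.   2.8] M [ 1.276 -0.076  0.049] w 9.9
```

```bash
python3 -m inch '[{"fingers":0,"delta_pos":[-0.15,0,0],"spin":6},{"fingers":0,"delta_pos":[-0.15,0,0],"spin":12},{"fingers":0,"delta_pos":[-0.15,0,0],"spin":18},{"fingers":0,"delta_pos":[-0.15,0,0],"spin":24},{"fingers":0,"delta_pos":[-0.15,0,0],"spin":30},{"fingers":0,"delta_pos":[-0.15,0,0],"spin":30}]'>/dev/null; python3 st.py
```

```text
t 6.25 tcp [ 0.5445 -0.0671  0.0898] yaw -122.81 J [  9.9  22.4 -20.4   0.1 -47.2 -42.8] F [ 1. -2.  4.] M [-0.567 -0.121  0.076] w 9.6
```

```bash
python3 -m inch '[{"fingers":0,"delta_pos":[0,0,0],"spin":6},{"fingers":0,"delta_pos":[0,0,0],"spin":12},{"fingers":0,"delta_pos":[0,0,0],"spin":18},{"fingers":0,"delta_pos":[0,0,0],"spin":24},{"fingers":0,"delta_pos":[0,0,0],"spin":30},{"fingers":0,"delta_pos":[0,0,0],"spin":30}]'>/dev/null; python3 st.py
python3 -m inch '[{"fingers":0,"delta_pos":[0,0,0],"spin":6},{"fingers":0,"delta_pos":[0,0,0],"spin":12},{"fingers":0,"delta_pos":[0,0,0],"spin":18},{"fingers":0,"delta_pos":[0,0,0],"spin":24},{"fingers":0,"delta_pos":[0,0,0],"spin":30},{"fingers":0,"delta_pos":[0,0,0],"spin":30}]'>/dev/null; python3 st.py
```

```text
t 6.85 tcp [ 0.5444 -0.067   0.0898] yaw -152.73 J [ 10.   22.4 -20.4   0.1 -47.2 -72.7] F [ 0.5 -2.8  3.3] M [-0.722 -0.053  0.042] w 9.9
t 7.45 tcp [ 0.5443 -0.0668  0.0898] yaw 177.31 J [ 1.000e+01  2.240e+01 -2.040e+01  1.000e-01 -4.720e+01 -1.027e+02] F [ 0.6 -2.2  4.5] M [-0.779  0.018  0.094] w 10.2
```

```bash
python3 -m inch '[{"fingers":0,"delta_pos":[0,0,0],"spin":6},{"fingers":0,"delta_pos":[0,0,0],"spin":12},{"fingers":0,"delta_pos":[0,0,0],"spin":18},{"fingers":0,"delta_pos":[0,0,0],"spin":24},{"fingers":0,"delta_pos":[0,0,0],"spin":30},{"fingers":0,"delta_pos":[0,0,0],"spin":30}]'>/dev/null; python3 st.py
for i in 1; do python3 -m inch '[{"fingers":0,"delta_pos":[0,0,0],"spin":3},{"fingers":0,"delta_pos":[0,0,0],"spin":3}]'>/dev/null; python3 st.py; done
python3 -m inch '[{"fingers":0,"delta_pos":[0,0,0],"spin":3},{"fingers":0,"delta_pos":[0,0,0],"spin":3}]'>/dev/null; python3 st.py
python3 -m inch '[{"fingers":0,"delta_pos":[0,0,0],"spin":3},{"fingers":0,"delta_pos":[0,0,0],"spin":3}]'>/dev/null; python3 st.py
```

```text
t 8.05 tcp [ 0.5444 -0.0667  0.0898] yaw 147.34 J [  10.    22.4  -20.4    0.   -47.2 -132.7] F [-0.3 -2.7  4.5] M [-0.858  0.11   0.058] w 10.1
t 8.25 tcp [ 0.5444 -0.0667  0.0898] yaw 144.39 J [  10.    22.4  -20.4    0.   -47.2 -135.6] F [ 0.1 -2.7  4.7] M [-0.823  0.134  0.057] w 9.9
t 8.45 tcp [ 0.5444 -0.0666  0.0898] yaw 141.39 J [  10.    22.4  -20.4    0.   -47.2 -138.6] F [ 0.5 -2.5  5.4] M [-0.839  0.089  0.169] w 10.0
t 8.65 tcp [ 0.5444 -0.0666  0.0898] yaw 138.39 J [  10.    22.4  -20.4    0.   -47.2 -141.6] F [-0.4 -2.6  5.2] M [-0.833  0.072  0.106] w 10.2
```

```bash
python3 -m inch '[{"fingers":0,"delta_pos":[0,0,0],"spin":3},{"fingers":0,"delta_pos":[0,0,0],"spin":3}]'>/dev/null; python3 st.py
python3 -m inch '[{"fingers":0,"delta_pos":[0,0,0],"spin":3},{"fingers":0,"delta_pos":[0,0,0],"spin":3}]'>/dev/null; python3 st.py
python3 -m inch '[{"fingers":0,"delta_pos":[0,0,0],"spin":3},{"fingers":0,"delta_pos":[0,0,0],"spin":3}]'>/dev/null; python3 st.py
```

```text
t 8.85 tcp [ 0.5444 -0.0666  0.0898] yaw 135.38 J [  10.    22.4  -20.4    0.   -47.2 -144.6] F [ 0.5 -2.1  5.2] M [-0.864  0.13   0.103] w 9.5
t 9.05 tcp [ 0.5445 -0.0666  0.0898] yaw 132.38 J [  10.    22.4  -20.4    0.   -47.2 -147.6] F [-0.6 -2.7  5.5] M [-0.831  0.122  0.059] w 9.7
t 9.25 tcp [ 0.5445 -0.0666  0.0898] yaw 129.42 J [  10.    22.4  -20.4    0.   -47.2 -150.6] F [-0.3 -2.6  4.7] M [-0.803  0.117  0.299] w 10.5
```

```bash
python3 -m inch '[{"fingers":0,"delta_pos":[0,0,0],"spin":0}]'>/dev/null; python3 st.py
python3 -m inch '[{"fingers":0,"delta_pos":[0,0,0],"spin":2},{"fingers":0,"delta_pos":[0,0,0],"spin":2}]'>/dev/null; python3 st.py
python3 -m inch '[{"fingers":0,"delta_pos":[0,0,0],"spin":2},{"fingers":0,"delta_pos":[0,0,0],"spin":2}]'>/dev/null; python3 st.py
```

```text
t 9.35 tcp [ 0.5445 -0.0666  0.0898] yaw 129.47 J [ 1.000e+01  2.240e+01 -2.040e+01  1.000e-01 -4.720e+01 -1.505e+02] F [-0.3 -2.7  4.6] M [-0.838  0.152  0.355] w 10.4
t 9.55 tcp [ 0.5444 -0.0666  0.0898] yaw 127.49 J [ 1.000e+01  2.240e+01 -2.040e+01  1.000e-01 -4.720e+01 -1.525e+02] F [-0.7 -1.5  4.1] M [-0.802  0.125  0.576] w 10.4
t 9.75 tcp [ 0.5444 -0.0666  0.0898] yaw 125.54 J [ 1.000e+01  2.240e+01 -2.040e+01  1.000e-01 -4.720e+01 -1.545e+02] F [-0.5 -2.7  4.6] M [-0.815  0.173  0.76 ] w 11.2
```

Winding torque went from about 0.1 to 0.76 N m near the predicted stop angle, so the key is fully wound. I'll ease the twist, open, lift and check.

```bash
python3 -m inch '[{"fingers":0,"delta_pos":[0,0,0],"spin":-2},{"fingers":0,"delta_pos":[0,0,0],"spin":-3},{"fingers":0,"delta_pos":[0,0,0],"spin":-3}]'>/dev/null; python3 st.py
python3 -m inch '[{"fingers":1.5,"delta_pos":[0,0,0],"spin":0},{"fingers":3,"delta_pos":[0,0,0],"spin":0},{"fingers":4.5,"delta_pos":[0,0,0],"spin":0},{"fingers":5,"delta_pos":[0,0,0],"spin":0},{"fingers":5,"delta_pos":[0,0,0],"spin":0},{"fingers":5,"delta_pos":[0,0,0],"spin":0}]'>/dev/null; python3 st.py
```

```text
t 10.05 tcp [ 0.5444 -0.0666  0.0898] yaw 128.5 J [ 1.000e+01  2.240e+01 -2.040e+01  1.000e-01 -4.720e+01 -1.515e+02] F [ 0.1 -2.2  4.2] M [-0.844  0.213  0.412] w 10.1
t 10.65 tcp [ 0.5446 -0.0661  0.0894] yaw 128.09 J [  10.    22.4  -20.4   -0.   -47.2 -151.9] F [ 0.6 -1.   0.1] M [-0.054  0.004  0.018] w 45.6
```

```bash
python3 -m inch '[{"fingers":5,"delta_pos":[0,0,-3],"spin":0},{"fingers":5,"delta_pos":[0,0,-6],"spin":0},{"fingers":5,"delta_pos":[0,0,-8],"spin":-8},{"fingers":5,"delta_pos":[2,1.3,-8],"spin":-16},{"fingers":5,"delta_pos":[4,2.7,-8],"spin":-24},{"fingers":5,"delta_pos":[7,4.7,-8],"spin":-32},{"fingers":5,"delta_pos":[10,6.7,-8],"spin":-40},{"fingers":5,"delta_pos":[12.4,8.3,-8],"spin":-48},{"fingers":5,"delta_pos":[12.4,8.3,-8],"spin":-56},{"fingers":5,"delta_pos":[12.4,8.3,-8],"spin":-64},{"fingers":5,"delta_pos":[12.4,8.3,-8],"spin":-72},{"fingers":5,"delta_pos":[12.4,8.3,-8],"spin":-80},{"fingers":5,"delta_pos":[12.4,8.3,-8],"spin":-88},{"fingers":5,"delta_pos":[12.4,8.3,-8],"spin":-96},{"fingers":5,"delta_pos":[12.4,8.3,-8],"spin":-104},{"fingers":5,"delta_pos":[12.4,8.3,-8],"spin":-112},{"fingers":5,"delta_pos":[12.4,8.3,-8],"spin":-120},{"fingers":5,"delta_pos":[12.4,8.3,-8],"spin":-128},{"fingers":5,"delta_pos":[12.4,8.3,-8],"spin":-136},{"fingers":5,"delta_pos":[12.4,8.3,-8],"spin":-144}]' >/dev/null; python3 st.py
python3 -m inch '[{"fingers":5,"delta_pos":[0,0,0],"spin":-8},{"fingers":5,"delta_pos":[0,0,0],"spin":-16},{"fingers":5,"delta_pos":[0,0,0],"spin":-24},{"fingers":5,"delta_pos":[0,0,0],"spin":-32},{"fingers":5,"delta_pos":[0,0,0],"spin":-40},{"fingers":5,"delta_pos":[0,0,0],"spin":-48},{"fingers":5,"delta_pos":[0,0,0],"spin":-56},{"fingers":5,"delta_pos":[0,0,0],"spin":-64},{"fingers":5,"delta_pos":[0,0,0],"spin":-72},{"fingers":5,"delta_pos":[0,0,0],"spin":-76},{"fingers":5,"delta_pos":[0,0,0],"spin":-76},{"fingers":5,"delta_pos":[0,0,0],"spin":-76}]' >/dev/null; python3 st.py
python3 - <<'E'
from h import *
for c,x0,y0,w,h in(('top',255,130,110,75),('scene',270,120,110,100)):
    im=capture(c)[:,:,::-1];cv2.imwrite(f'pics/{c}2.png',im);f=6 if c=='top' else 5.5
    z=cv2.convertScaleAbs(cv2.resize(im[y0:y0+h,x0:x0+w],None,fx=f,fy=f,interpolation=cv2.INTER_CUBIC),alpha=1.5)
    p=sense()['tcp_pos']
    for P,col in((p,(0,0,255)),(np.array([.531,.0815,.118]),(0,255,0))):
        q=(proj(c,P)[0]-[x0,y0]+.5)*f;cv2.circle(z,(int(q[0]),int(q[1])),3,col,-1)
    cv2.imwrite(f'pics/{c}2z.png',z)
E
```

```text
t 12.65 tcp [0.5334 0.0826 0.1695] yaw -87.59 J [ 26.   16.4 -16.   -0.  -57.5 -23.6] F [-0.1 -0.1  0.1] M [0.022 0.107 0.018] w 50.3
t 13.85 tcp [0.5335 0.0826 0.1695] yaw -12.02 J [ 26.   16.4 -16.   -0.  -57.5  52. ] F [-0.9  0.5  0.5] M [-0.053  0.139  0.061] w 49.9
```

View pics/top2z.png

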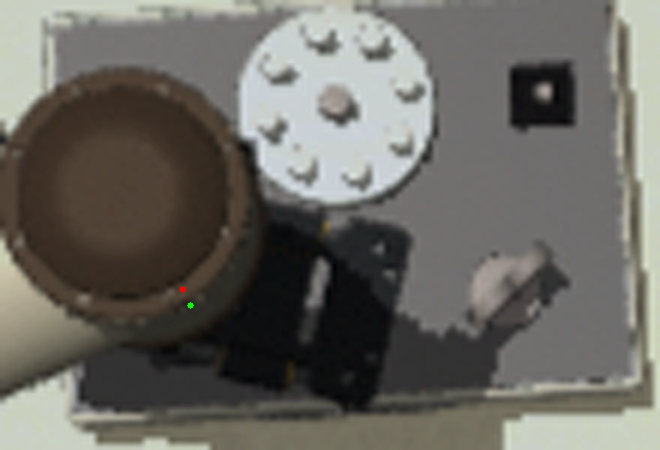

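View pics/scene2z.png

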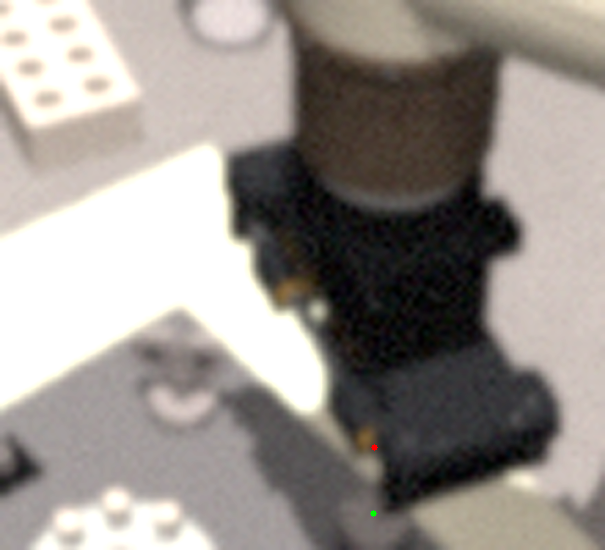

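The top view shows the key's wings now at about -42° world ((485,320) to (545,248) in the zoom). The stop predicts -45°, so it is wound. The gripper stands over the screw; I'll descend.

```bash
python3 -m inch '[{"fingers":5.5,"delta_pos":[0,0,2.5],"spin":0},{"fingers":5.5,"delta_pos":[0,0,5],"spin":0},{"fingers":5.5,"delta_pos":[0,0,7],"spin":0},{"fingers":5.5,"delta_pos":[0,0,8],"spin":0},{"fingers":5.5,"delta_pos":[0,0,8.1],"spin":0},{"fingers":5.5,"delta_pos":[0,0,8.1],"spin":0}]' >/dev/null; python3 st.py
python3 -m inch '[{"fingers":4.2,"delta_pos":[0,0,0],"spin":0},{"fingers":3.8,"delta_pos":[0,0,0],"spin":0},{"fingers":3.8,"delta_pos":[0,0,0],"spin":0}]' >/dev/null; python3 st.py
python3 -m inch '[{"fingers":3.4,"delta_pos":[0,0,0],"spin":0},{"fingers":3,"delta_pos":[0,0,0],"spin":0},{"fingers":2,"delta_pos":[0,0,0],"spin":0},{"fingers":2,"delta_pos":[0,0,0],"spin":0}]' >/dev/null; python3 st.py
```

```text
t 14.55 tcp [0.5341 0.0827 0.0891] yaw -11.93 J [ 26.   21.8 -21.6   0.  -46.6  52. ] F [ 1.  -0.3  0.6] M [-0.066  0.122 -0.041] w 54.7
t 14.85 tcp [0.5339 0.0827 0.0893] yaw -11.93 J [ 26.   21.7 -21.7   0.  -46.5  52. ] F [-0.5  0.6  0.6] M [-0.085  0.121  0.045] w 41.3
t 15.25 tcp [0.5335 0.0822 0.0888] yaw -11.93 J [ 26.   21.8 -21.7   0.  -46.6  52.1] F [-0.9 -2.9  2.2] M [-0.784  0.264  0.078] w 33.2
```

```bash
python3 -m inch '[{"fingers":2,"delta_pos":[0,0,0.01],"spin":6},{"fingers":2,"delta_pos":[0,0,0.02],"spin":12},{"fingers":2,"delta_pos":[0,0,0.03],"spin":18},{"fingers":2,"delta_pos":[0,0,0.03],"spin":24},{"fingers":2,"delta_pos":[0,0,0.04],"spin":30},{"fingers":2,"delta_pos":[0,0,0.04],"spin":30}]'>/dev/null; python3 st.py
python3 -m inch '[{"fingers":2,"delta_pos":[0,0,0.01],"spin":6},{"fingers":2,"delta_pos":[0,0,0.02],"spin":12},{"fingers":2,"delta_pos":[0,0,0.03],"spin":18},{"fingers":2,"delta_pos":[0,0,0.03],"spin":24},{"fingers":2,"delta_pos":[0,0,0.04],"spin":30},{"fingers":2,"delta_pos":[0,0,0.04],"spin":30}]'>/dev/null; python3 st.py
```

```text
t 15.85 tcp [0.5331 0.0814 0.0884] yaw -42.01 J [ 26.   21.8 -21.8   0.1 -46.6  22. ] F [-1.4 -6.4  4.5] M [-1.599  0.315 -0.07 ] w 33.6
t 16.45 tcp [0.5323 0.0809 0.0879] yaw -72.0 J [ 25.9  21.8 -21.8   0.1 -46.6  -8. ] F [-1.9 -6.2  5. ] M [-1.851  0.624 -0.134] w 33.4
```

```bash
python3 -m inch '[{"fingers":2,"delta_pos":[0.08,0.05,0.01],"spin":6},{"fingers":2,"delta_pos":[0.15,0.1,0.02],"spin":12},{"fingers":2,"delta_pos":[0.15,0.1,0.03],"spin":18},{"fingers":2,"delta_pos":[0.15,0.1,0.03],"spin":24},{"fingers":2,"delta_pos":[0.15,0.1,0.04],"spin":30},{"fingers":2,"delta_pos":[0.15,0.1,0.04],"spin":30}]'>/dev/null; python3 st.py
```

```text
t 17.05 tcp [0.5313 0.0807 0.0875] yaw -102.0 J [ 25.9  21.7 -21.9  -0.1 -46.5 -37.8] F [-4.7 -0.7  5.2] M [-0.095  1.56  -0.118] w 33.4
```

```bash
python3 -m inch '[{"fingers":2,"delta_pos":[0,0.08,0],"spin":5},{"fingers":2,"delta_pos":[0.03,0.15,0],"spin":10},{"fingers":2,"delta_pos":[0.03,0.15,0.01],"spin":15},{"fingers":2,"delta_pos":[0.03,0.15,0.02],"spin":20},{"fingers":2,"delta_pos":[0.03,0.15,0.03],"spin":25},{"fingers":2,"delta_pos":[0.03,0.15,0.03],"spin":25}]'>/dev/null; python3 st.py
python3 -m inch '[{"fingers":2,"delta_pos":[0,0,0.01],"spin":4},{"fingers":2,"delta_pos":[0,0,0.01],"spin":4}]'>/dev/null; python3 st.py
python3 -m inch '[{"fingers":2,"delta_pos":[0,0,0],"spin":4},{"fingers":2,"delta_pos":[0,0,0],"spin":4}]'>/dev/null; python3 st.py
```

```text
t 17.65 tcp [0.5306 0.081  0.0872] yaw -126.9 J [ 26.   21.7 -22.1  -0.1 -46.3 -62.8] F [-4.8  1.   6.2] M [ 0.181  1.27  -0.115] w 33.0
t 17.85 tcp [0.5305 0.0811 0.0871] yaw -130.85 J [ 26.   21.7 -22.1  -0.1 -46.3 -66.8] F [-4.2  1.5  5.5] M [ 0.309  1.424 -0.027] w 33.4
t 18.05 tcp [0.5304 0.0812 0.087 ] yaw -134.85 J [ 26.   21.7 -22.1  -0.1 -46.3 -70.8] F [-5.7  1.8  5.4] M [ 0.396  1.46  -0.027] w 33.4
```

```bash
python3 -m inch '[{"fingers":2,"delta_pos":[0,0.1,0],"spin":3},{"fingers":2,"delta_pos":[0,0.1,0],"spin":3}]'>/dev/null; python3 st.py
python3 -m inch '[{"fingers":2,"delta_pos":[0,0.05,0],"spin":3},{"fingers":2,"delta_pos":[0,0.05,0],"spin":3}]'>/dev/null; python3 st.py
python3 -m inch '[{"fingers":2,"delta_pos":[0,0,0],"spin":3},{"fingers":2,"delta_pos":[0,0,0],"spin":3}]'>/dev/null; python3 st.py
python3 -m inch '[{"fingers":2,"delta_pos":[0,0,0],"spin":3},{"fingers":2,"delta_pos":[0,0,0],"spin":3}]'>/dev/null; python3 st.py
```

```text
t 18.25 tcp [0.5303 0.0813 0.087 ] yaw -137.8 J [ 26.1  21.6 -22.2   0.  -46.2 -73.9] F [-3.  -1.4  5.2] M [-0.456  0.893 -0.015] w 33.3
t 18.45 tcp [0.5302 0.0814 0.087 ] yaw -140.81 J [ 26.1  21.6 -22.2   0.  -46.2 -76.9] F [-2.  -3.3  4.4] M [-0.965  0.624  0.007] w 33.1
t 18.65 tcp [0.5302 0.0815 0.0869] yaw -143.81 J [ 26.1  21.6 -22.2   0.  -46.2 -79.9] F [-2.1 -2.6  4.2] M [-1.032  0.807 -0.061] w 33.1
t 18.85 tcp [0.5301 0.0816 0.0869] yaw -146.81 J [ 26.1  21.6 -22.2   0.  -46.2 -82.9] F [-3.1 -2.9  4.4] M [-0.991  0.784 -0.011] w 32.9
```

```bash
for k in 1; do python3 -m inch '[{"fingers":2,"delta_pos":[0,0,0],"spin":3},{"fingers":2,"delta_pos":[0,0,0],"spin":3}]'>/dev/null; python3 st.py; done
python3 -m inch '[{"fingers":2,"delta_pos":[0,0,0.01],"spin":3},{"fingers":2,"delta_pos":[0,0,0.01],"spin":3}]'>/dev/null; python3 st.py
python3 -m inch '[{"fingers":2,"delta_pos":[0,0,0],"spin":3},{"fingers":2,"delta_pos":[0,0,0],"spin":3}]'>/dev/null; python3 st.py
```

```text
t 19.05 tcp [0.53   0.0817 0.0868] yaw -149.81 J [ 26.1  21.6 -22.2  -0.  -46.2 -85.9] F [-3.  -3.8  4.6] M [-0.872  0.916 -0.005] w 33.5
t 19.25 tcp [0.5301 0.0818 0.0868] yaw -152.71 J [ 26.1  21.6 -22.3   0.  -46.2 -88.8] F [-3.9 -2.3  4.9] M [-0.813  1.202  0.451] w 33.1
t 19.45 tcp [0.5306 0.0821 0.0869] yaw -155.7 J [ 26.1  21.7 -22.2   0.  -46.1 -91.8] F [-3.1 -0.8  3.8] M [-0.565  0.837  0.542] w 33.0
```

Torque jumped from about 0 to 0.45–0.54 N m and the pads began to slip, so the screw is seated. I'll unwind in small steps to find where the head starts following backwards.

```bash
python3 -m inch '[{"fingers":2,"delta_pos":[0,0,0],"spin":-1},{"fingers":2,"delta_pos":[0,0,0],"spin":-1}]'>/dev/null; python3 st.py
python3 -m inch '[{"fingers":2,"delta_pos":[0,0,0],"spin":-1},{"fingers":2,"delta_pos":[0,0,0],"spin":-1}]'>/dev/null; python3 st.py
python3 -m inch '[{"fingers":2,"delta_pos":[0,0,0],"spin":-1},{"fingers":2,"delta_pos":[0,0,0],"spin":-1}]'>/dev/null; python3 st.py
python3 -m inch '[{"fingers":2,"delta_pos":[0,0,0],"spin":-1},{"fingers":2,"delta_pos":[0,0,0],"spin":-1}]'>/dev/null; python3 st.py
python3 -m inch '[{"fingers":2,"delta_pos":[0,0,0],"spin":-1},{"fingers":2,"delta_pos":[0,0,0],"spin":-1}]'>/dev/null; python3 st.py
python3 -m inch '[{"fingers":2,"delta_pos":[0,0,0],"spin":-1},{"fingers":2,"delta_pos":[0,0,0],"spin":-1}]'>/dev/null; python3 st.py
```

```text
t 19.65 tcp [0.5306 0.0821 0.0869] yaw -154.82 J [ 26.1  21.6 -22.2  -0.  -46.1 -90.9] F [-2.2 -2.8  3.5] M [-0.476  0.798  0.373] w 33.4
t 19.85 tcp [0.5306 0.0821 0.0869] yaw -153.92 J [ 26.1  21.6 -22.2  -0.  -46.1 -90. ] F [-2.3 -0.7  3.9] M [-0.414  0.725  0.172] w 33.0
t 20.05 tcp [0.5306 0.0821 0.0869] yaw -152.95 J [ 26.1  21.6 -22.2  -0.  -46.1 -89. ] F [-2.4 -2.2  3.1] M [-0.347  0.667 -0.051] w 33.0
t 20.25 tcp [0.5306 0.082  0.0869] yaw -151.91 J [ 26.1  21.6 -22.2  -0.  -46.1 -88. ] F [-2.  -0.9  3.6] M [-0.29   0.62  -0.063] w 33.4
t 20.45 tcp [0.5306 0.082  0.0869] yaw -150.9 J [ 26.1  21.6 -22.2   0.  -46.1 -87. ] F [-1.7  0.1  3.1] M [-0.307  0.532 -0.018] w 33.4
t 20.65 tcp [0.5306 0.082  0.0869] yaw -149.9 J [ 26.1  21.6 -22.2   0.  -46.1 -86. ] F [-1.2 -0.4  3.5] M [-0.248  0.542 -0.065] w 33.3
```

The head follows from yaw about -153°, so the target yaw is -63°, i.e. 87° more, rising about 1.2 mm with the thread.

```bash
python3 -m inch '[{"fingers":2,"delta_pos":[0,0,-0.01],"spin":-5},{"fingers":2,"delta_pos":[0,0,-0.02],"spin":-10},{"fingers":2,"delta_pos":[0,0,-0.03],"spin":-15},{"fingers":2,"delta_pos":[0,0,-0.03],"spin":-20},{"fingers":2,"delta_pos":[0,0,-0.04],"spin":-25},{"fingers":2,"delta_pos":[0,0,-0.04],"spin":-30},{"fingers":2,"delta_pos":[0,0,-0.04],"spin":-30}]'>/dev/null; python3 st.py
python3 -m inch '[{"fingers":2,"delta_pos":[0,0,-0.01],"spin":-5},{"fingers":2,"delta_pos":[0,0,-0.02],"spin":-10},{"fingers":2,"delta_pos":[0,0,-0.03],"spin":-15},{"fingers":2,"delta_pos":[0,0,-0.03],"spin":-20},{"fingers":2,"delta_pos":[0,0,-0.04],"spin":-25},{"fingers":2,"delta_pos":[0,0,-0.04],"spin":-30},{"fingers":2,"delta_pos":[0,0,-0.04],"spin":-30}]'>/dev/null; python3 st.py
```

```text
t 21.35 tcp [0.531  0.0816 0.0873] yaw -119.91 J [ 26.1  21.6 -22.2   0.1 -46.1 -56. ] F [ 0.5 -4.5  1.8] M [-0.985 -0.019  0.08 ] w 33.2
t 22.05 tcp [0.5316 0.0815 0.0879] yaw -89.94 J [ 26.   21.6 -22.1   0.1 -46.1 -26.1] F [ 2.4 -4.2  0.6] M [-1.31  -0.482  0.111] w 33.1
```

```bash
python3 -m inch '[{"fingers":2,"delta_pos":[0.05,0,-0.01],"spin":-5},{"fingers":2,"delta_pos":[0.1,0,-0.02],"spin":-10},{"fingers":2,"delta_pos":[0.1,0,-0.02],"spin":-15},{"fingers":2,"delta_pos":[0.1,0,-0.03],"spin":-20},{"fingers":2,"delta_pos":[0.1,0,-0.04],"spin":-25},{"fingers":2,"delta_pos":[0.1,0,-0.04],"spin":-27},{"fingers":2,"delta_pos":[0.1,0,-0.04],"spin":-27},{"fingers":2,"delta_pos":[0.1,0,-0.04],"spin":-27}]'>/dev/null; python3 st.py
python3 - <<'E'
from h import *
for c,x0,y0,w,h in(('top',225,110,150,115),('scene',230,110,160,150)):
    im=capture(c)[:,:,::-1];cv2.imwrite(f'pics/{c}3.png',im);f=5 if c=='top' else 4
    cv2.imwrite(f'pics/{c}3z.png',cv2.convertScaleAbs(cv2.resize(im[y0:y0+h,x0:x0+w],None,fx=f,fy=f,interpolation=cv2.INTER_CUBIC),alpha=1.5))
E
```

```text
t 22.85 tcp [0.5321 0.0815 0.0883] yaw -63.01 J [ 26.   21.6 -22.1   0.  -46.1   1. ] F [ 4.9 -1.6 -0.8] M [-0.374 -1.206 -0.028] w 33.1
```

View pics/top3z.png

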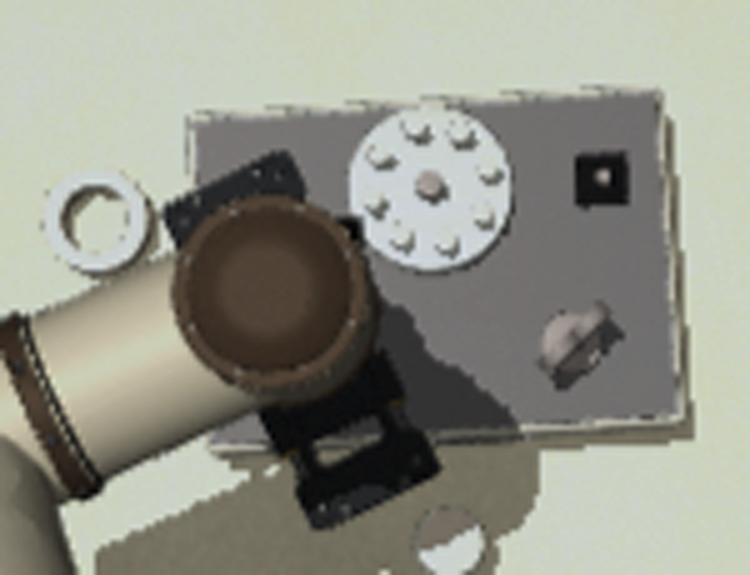

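View pics/scene3z.png

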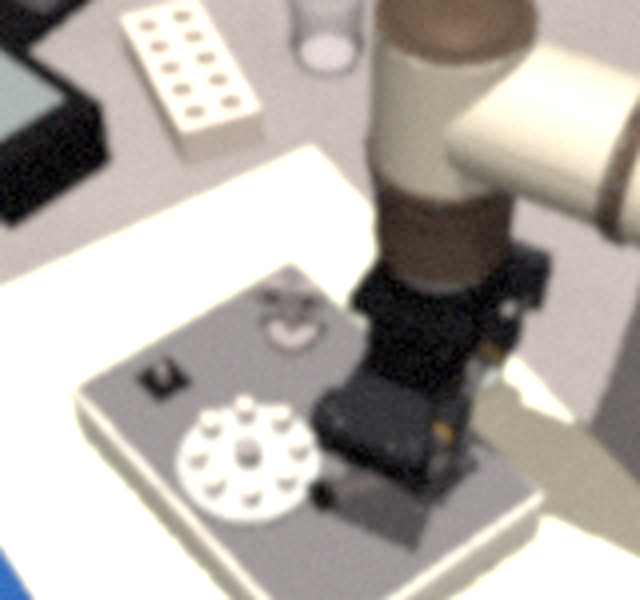

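```bash
python3 st.py
```

```text
t 22.95 tcp [0.532  0.0816 0.0883] yaw -62.98 J [ 26.   21.6 -22.1   0.  -46.1   1. ] F [ 5.1 -1.3 -0.9] M [-0.333 -1.419 -0.072] w 32.8
```

The key is still wound, with wings at about -45° in the top view ((545,370) to (610,305)). Jar and tape are in place, and the gripper holds the screw head at 33 mm. I'm handing in.

```bash
python3 -c "
from station import *
print(finish_job())"
```

```text
the job is handed in; nothing more can be done
None
```

The mixer is ready and handed in at about 23 s: the key is wound to its stop, the thumbscrew was seated and backed off 90°, and the gripper is still holding it.

- **Key:** I wound it clockwise about 150°. The torque then climbed from about 0.1 to 0.76 N m, which marks the stop. After release, the top view showed the wings at about -42° to -45° world, against -45° predicted for 4.0 rad.
- **Thumbscrew:** I turned it in about 140° until the torque jumped to about 0.54 N m. The pads slipped roughly 2° at the stop.
- **Back-off:** I counted the quarter turn from the angle where the torque had unloaded, at yaw -153°, so the slip is not in it. It ended at yaw -63°, with the tool about 1.4 mm higher (1.25 mm expected).
- **Last checks:** The grip read 33 mm on the 34 mm head. Wrist force was about 5 N, and the last pictures showed the jar and tape where they had been.

Two things were less certain:
- **Back-off angle:** The gripper hid the screw's mark at the end, so this rests on the arm's own readings and torque, not on a picture.
- **Camera offset:** The positions measured from the pictures were about 3 mm off from where the key was felt, so I corrected using the contact forces.

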